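# Put the drill-press clamping kit away

### The job

Put the V-block, groove up, in the wide left-hand compartment of the open drawer and the slotted clamp strap, lying flat, in the narrow right-hand one, let go of both, then push the drawer home without slamming it until it snaps in at its detent and stays fully shut. Only then swing the drop latch right down until it lies level across the drawer front. Leave the square tube in the tray and everything else on the bench where it is.

Things in the scene. Friction and masses are not known exactly. Their poses are not given: they have to be found in the camera images.
- front (a point): grey steel drawer unit, fixed on the bench, 300 mm deep (x) x 290 wide (y) x 105 high; this point is the middle of the lower edge of its front plane, at bench height, with the unit's axes: x straight into the unit, away from the robot; y to its left. The drawer opens to -x. Front panel 246 wide between 20 mm side posts, from 10 to 88 mm above the bench
- drawer (a joint): how far the drawer is out, m: 0 fully home, 0.225 fully out; starts 0.19 to 0.215. A spring detent pulls it home inside 0.008 and pushes it back out between 0.008 and 0.020; about 8 N of push is needed. The front panel is 15 mm thick; its outer face is flush with the unit's front plane when home
- handle (a point): middle of the drawer's bar handle: a horizontal round steel bar 10 mm thick and 100 long (along the unit's y), 25 mm in front of the drawer's front panel, 45 mm above the bench; moves with the drawer
- wide_lane (a point): point on the floor of the drawer's wide compartment, on the left (+y of the unit): 255 mm long (unit's x) x 135 wide, floor 17 mm above the bench, walls and divider 5 mm thick, 37 high; axes parallel to the unit's; moves with the drawer. It lies midway between the side walls, 60 mm behind the front inner wall (195 mm before the back wall). Open above as far as it is out of the unit
- narrow_lane (a point): the same for the narrow compartment, on the right (-y of the unit), 255 mm long x 92 wide, otherwise alike
- latch (a joint): drop latch, rad: 0 standing 65 degrees above level, 1.134 level (its stop); starts 0 to 0.2; stays where left (1 N at the tip; may jam if its end is pressed straight down). Bright steel bar 100 mm long, 14 high, 12 thick, in an upright plane 20 mm in front of the unit's front plane, pivoted on the right post at (-20, -135, 78) mm in the frame of front; it reaches up and to +y
- latch_tip (a point): point on the latch bar's centre line, 100 mm from its pivot, at the free end
- tray: plywood open tray, fixed, 330 mm (its x) x 170 (y) x 25 high, walls and floor 5 mm; two dividers across x give three compartments 103 x 160 mm, centred at x = -108, 0 and 108; origin at the centre of its underside. V-block, strap and tube lie in one each, in any order, lengths about along the tray's y
- vblock: bright steel V-block, 80 mm long (its x) x 46 wide (y) x 40 high, V groove along its length on top, about 0.65 kg; origin at the centre of its underside, z up out of the groove
- strap: bright steel clamp strap, flat bar 120 mm long (its x) x 30 wide (y) x 20 thick, with a slot 60 x 14 mm through it centred 10 mm to +x, about 0.45 kg; origin at the centre of its underside; z up
- tube: dark steel square tube offcut 110 x 40 x 40 mm, hollow: not part of the job, to be left in its compartment
- tin: round can, radius 34, height 85 mm, standing on top of the drawer unit: bystander
- hammer: hammer 220 mm long lying on the bench to the right: bystander
- mug: white mug, radius 40, height 90 mm, on the bench to the right: bystander
- angle: dark angle-iron offcut 140 x 40 x 40 mm lying on top of the drawer unit: bystander
Not all that is in view belongs to the job. Leave any green, pink or turquoise look-alike of the vblock alone.

How it is judged (in metres and radians):
On the way, in this order (a step that is already met when the one before it is completed fails the run):
1. the V-block lies groove up in the wide compartment and the strap flat in the narrow one, both released, with the drawer still open (x of vblock in the frame of wide_lane between -0.06 and 0.2 m and y of vblock in the frame of wide_lane between -0.065 and 0.065 m and z of vblock in the frame of wide_lane between -0.008 and 0.01 m and angle between each of vblock, strap's own z axis and vertical below 0.15 rad and x of strap in the frame of narrow_lane between -0.06 and 0.2 m and y of strap in the frame of narrow_lane between -0.045 and 0.045 m and z of strap in the frame of narrow_lane between -0.008 and 0.01 m and linear speed of each of vblock, strap below 0.02 m/s and contact force between each of vblock, strap and the fingers below 0.1 N and value of joint drawer above 0.05 m), for 0.2 s.
2. the drawer is home at its detent, with both parts in it, and the latch is still up (x of vblock in the frame of wide_lane between -0.06 and 0.2 m and y of vblock in the frame of wide_lane between -0.065 and 0.065 m and z of vblock in the frame of wide_lane between -0.008 and 0.01 m and angle between each of vblock, strap's own z axis and vertical below 0.15 rad and x of strap in the frame of narrow_lane between -0.06 and 0.2 m and y of strap in the frame of narrow_lane between -0.045 and 0.045 m and z of strap in the frame of narrow_lane between -0.008 and 0.01 m and value of joint drawer below 0.003 m and value of joint latch below 0.8 rad), for 0.2 s.
3. the latch lies level across the drawer front (value of joint drawer below 0.003 m and value of joint latch above 1.03 rad), for 0.2 s.
At the end, for the whole second after the job is handed in: The V-block lies groove up (within 0.15 rad) on the floor of the wide compartment and the strap flat on the floor of the narrow one, both at rest (under 0.02 m/s); the drawer is within 3 mm of fully home and the latch within 0.1 rad of level; the tube is within 30 mm of where it began (all of step 3 and x of vblock in the frame of wide_lane between -0.06 and 0.2 m and y of vblock in the frame of wide_lane between -0.065 and 0.065 m and z of vblock in the frame of wide_lane between -0.008 and 0.01 m and angle between each of vblock, strap's own z axis and vertical below 0.15 rad and x of strap in the frame of narrow_lane between -0.06 and 0.2 m and y of strap in the frame of narrow_lane between -0.045 and 0.045 m and z of strap in the frame of narrow_lane between -0.008 and 0.01 m and linear speed of each of vblock, strap below 0.02 m/s and distance of tube from where it was at the start of the episode below 0.03 m); the robot touches nothing.
It fails at once if the drawer is slammed (it closes faster than 0.5 m/s) (velocity of joint drawer below -0.5 m/s).
It fails at once if a bystander (tube, can, hammer, mug or angle iron) is moved by more than 30 mm (distance of any of tube, tin, hammer, mug, angle from where it was at the start of the episode above 0.03 m).
It also fails if it takes over 70 s, if anything falls off the work surface, if the arm or the gripper's body presses on something with over 40 N, if the wrist force passes 120 N, or if a joint passes its speed limit or range.

### The arm

A 7-joint arm with a two-finger parallel gripper is mounted at the origin on the work surface. World frame = base frame: x ahead of the robot, y to its left, z up, the work surface at z = 0. Lengths are in mm, angles in rad, forces in N, time in s.
With the tool pointing down it reaches from about 350 to 900 mm from the base axis. Payload 8.1 kg.
Tool frame: the origin (TCP) lies at the very end of the fingers, on their centre line; the grasp point (between the pads) lies 19 mm behind it; z points along the fingers, y is the line along which they close (so a half turn about z gives the same grasp; the last joint's range is limited). The gripper opens to 85 mm and grips with 20 to 120 N. Pads are 22 mm wide; open, the fingers measure 114 mm over their backs; the gripper's body (76 mm by 85 mm) begins 54 mm behind the grasp point. The pads swing forward as they close: fully open they stand 13 mm farther back than shut.
Start: joints at [1.008, 0.434, 0.025, 1.573, -0.012, 1.134, -0.075], TCP at [277.335, -560.113, 231.323] pointing down, gripper open.
Joint ranges: [-2.62, 2.62], [-0.44, 2.09], [-1.27, 1.32], [0.08, 2.57], [-1.32, 4.46], [0.12, 2], [-2.74, 2.74]. Speed limits (rad/s): [2.22, 2.22, 3.01, 3.01, 3.14, 3.14, 3.14].

### API

Orientations are given as a unit quaternion [x, y, z, w].
In Python, from plant import get_state, snapshot, sign_off gives the robot as it stands.
- The arm moves only by the tool servo_tool, never from a script. Its argument "rows" is one flat list of numbers, 6 for each row, row after row: the shift along the world's x, y, z as a fraction of full scale, then the turn, a rotation vector about the world's x, y, z as a fraction of full scale. A call has 1 to 10 rows; each row is the pose to reach, as a shift and turn from the pose commanded when the call began; what a row does not reach only later rows make up. Full scale, the value 1, is 400 mm for a shift and 0.5 rad for a turn. A row lasts 1/10 s, in which the tool goes at most 50 mm and 8.59 degrees, less where a joint would pass 70% of its speed; a pose out of reach is approached as far as the arm can. A call with a number of a shift or a turn outside -1 to 1 is refused whole. A call with a gripper value outside its range is refused whole. "hand" is the opening, from 0 (shut) to 1 (fully open), set as the call begins (left out, the last holds). The fingers move at their own pace and stop on an object; "newtons" is the grip in N (left out, the last holds). Time passes only in rows, so rows that repeat a pose let the fingers close. It gives the time, the measured TCP pose, the force, the opening and the grip force at its end, in the units of the state.
- get_state(): the state, without advancing time (a new reading comes with each control period).
- snapshot(name): name is "side" or "top" or "wrist"; returns a dict with "pixels" (400x640x3 uint8, red, green, blue), "vertical_fov" (degrees; the focal length in pixels is half the picture's height over the tangent of half this angle, whatever the lens; pixels are square), "cx", "cy" (the principal point, pixels), "camera_from_world" (4x4, takes a point from world to camera coordinates); the wrist camera has in their place "tool_from_camera" (4x4, takes a point from camera to tool coordinates, whose origin is the TCP and whose axes are the flange's). Camera axes: x right, y up, looking along -z (the intrinsics and any distortion apply to the point x, -y, -z); pixel columns grow to the right and rows downward; lengths in mm; the calibration is good to about 2 mm. A picture is of the moment at which its call begins: read the wrist's pose just before it. There is no depth.
- sign_off(): hands the job in; it is judged then, once.
The state is a dict: "t": time; "joint_pos": joint angles; "qd": joint speeds; "joint_torque": joint torques, N m; "tcp_pos": TCP position; "orientation": TCP orientation; "force": force on the tool from outside, world axes, zero at the start; "wrist_torque": the same for the moment, N m; "gripper_width": opening from 0.0 (shut) to 1.0 (fully open); "gripper_force": force on a finger pad.
Only numpy, scipy, OpenCV 4.12 (cv2) and the standard library are available. Lean on these libraries where they do the work, as an engineer would, in place of code of your own. Each camera call takes 0.05 s, during which the arm holds its last target. There are 200 camera calls.

## Working session

There is one attempt and no reset: what is moved stays moved. The work goes in short steps, Python scripts to look and compute and a tool call to move; the robot and the scene stay as the last step left them, time stands still between calls to the robot, and variables do not carry over. Pictures are saved under pics/ and viewed, at most 10 in all, crops included, and the job is handed in when it is done.

Besides the shell and the picture viewer there is one more tool, called after "Request:" as name(argument=value, ...), one argument or row to a line, values as JSON. servo_tool: Moves the arm, as the interface text tells. Its arguments: {"type":"object","properties":{"rows":{"type":"array"},"hand":{"type":"number"},"newtons":{"type":"number"}},"required":["rows"]}

```bash
mkdir -p pics; ls
python3 - <<'E'
from plant import *
import cv2,pickle
s=get_state();print(s)
d={}
for n in("top","side","wrist"):
    d[n]=snapshot(n);cv2.imwrite(f"pics/{n}0.png",d[n]["pixels"][:,:,::-1])
    print(n,{k:v for k,v in d[n].items() if k!="pixels"})
pickle.dump((s,d),open("s0.pkl","wb"))
E
```

```text
pics
{'t': 0.0, 'joint_pos': array([ 1.00839823,  0.43522913,  0.02500036,  1.57411517, -0.01162565,
        1.13394186, -0.07506861]), 'qd': array([-0.00053334, -0.00117875,  0.00049341, -0.00010931,  0.00057778,
        0.00164686,  0.00158688]), 'joint_torque': array([ 1.47522123e-04, -6.70474577e+01,  1.02511737e+00, -3.16207051e+01,
        1.56497397e-02,  1.23467782e-02, -3.02932335e-05]), 'tcp_pos': array([ 277.0778233 , -559.67349954,  230.51544471]), 'orientation': array([ 9.73697581e-01,  2.27842975e-01, -2.38820580e-04, -7.36254146e-04]), 'force': array([-0.07148326,  0.72940773, -0.11088759]), 'wrist_torque': array([0.00364319, 0.00795442, 0.018235  ]), 'gripper_force': 0.0, 'gripper_width': 1.0012342675931452}
top {'vertical_fov': 57.881365139423245, 'cx': 317.289352943387, 'cy': 196.76514833435755, 'camera_from_world': array([[ 2.15977120e-02, -9.99609977e-01,  1.77040415e-02,
         8.89417566e+00],
       [ 9.81711320e-01,  2.45545612e-02,  1.88785482e-01,
        -5.47242864e+02],
       [-1.89146566e-01,  1.33029235e-02,  9.81858752e-01,
        -1.22450369e+03],
[... 298 characters left out ...]
93290077e-01, -5.83222826e-01,  7.10755972e-01,
        -2.86153726e+02],
       [-3.84667014e-01,  5.97763209e-01,  7.03356549e-01,
        -1.43282330e+03],
       [ 0.00000000e+00,  0.00000000e+00,  0.00000000e+00,
         1.00000000e+00]])}
wrist {'vertical_fov': 62.93139422845957, 'cx': 324.4276177291984, 'cy': 204.12429790739384, 'tool_from_camera': array([[-7.27073728e-04,  9.52191653e-01,  3.05500455e-01,
         7.82310600e+01],
       [ 9.99999676e-01,  5.86367566e-04,  5.52336954e-04,
         6.36653337e-01],
       [ 3.46795079e-04,  3.05500757e-01, -9.52191770e-01,
        -1.42397188e+02],
       [ 0.00000000e+00,  0.00000000e+00,  0.00000000e+00,
         1.00000000e+00]])}
```

View pics/top0.png

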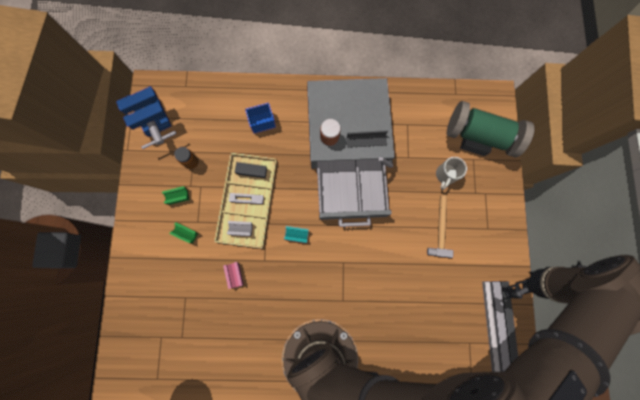

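View pics/side0.png

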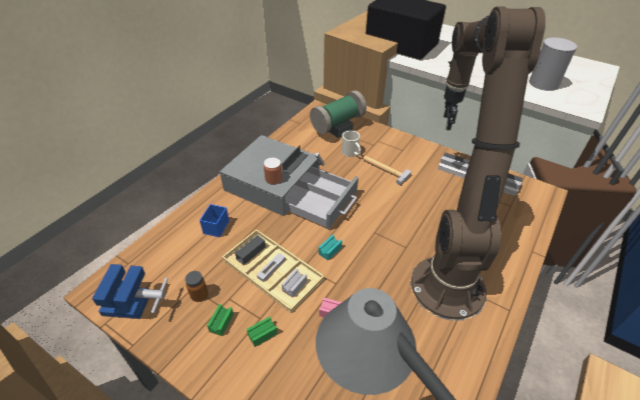

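Top view: tray with the V-block at about (240,229), strap (247,199), tube (251,170). The drawer is open with its handle at (355,224) and unit at about (350,125). The latch is near (388,163), and there are green, pink and turquoise decoys. The side view agrees.

```bash
cat > h.py <<'E'
import numpy as np,cv2,pickle
from scipy.spatial.transform import Rotation as R
def cam(sn,st=None):
    f=200/np.tan(np.radians(sn["vertical_fov"])/2)
    if "camera_from_world" in sn: T=np.linalg.inv(sn["camera_from_world"])
    else:
        W=np.eye(4);W[:3,:3]=R.from_quat(st["orientation"]).as_matrix();W[:3,3]=st["tcp_pos"]
        T=W@sn["tool_from_camera"]
    return f,sn["cx"],sn["cy"],T
def ray(c,p):
    f,cx,cy,T=c
    d=T[:3,:3]@np.array([(p[0]-cx)/f,-(p[1]-cy)/f,-1.]);return T[:3,3],d/np.linalg.norm(d)
def plane(c,p,z):
    o,d=ray(c,p);return o+d*(z-o[2])/d[2]
def proj(c,P):
    f,cx,cy,T=c;q=np.linalg.inv(T)@np.append(P,1.);return cx+f*q[0]/-q[2],cy-f*q[1]/-q[2]
def tri(c1,p1,c2,p2):
    o1,d1=ray(c1,p1);o2,d2=ray(c2,p2)
    t=np.linalg.lstsq(np.c_[d1,-d2],o2-o1,rcond=None)[0]
    a,b=o1+t[0]*d1,o2+t[1]*d2;return (a+b)/2,np.linalg.norm(a-b)
E
python3 - <<'E'
from h import *
s,d=pickle.load(open("s0.pkl","rb"))
T=cam(d["top"]);np.set_printoptions(precision=0,suppress=True)
for n,p,z in[("vb",(240,229),40),("strap",(247,199),20),("tube",(251,170),40),("handle",(355,224),45),("unitFL",(313,166),105),("unitFR",(395,160),105),("unitBL",(308,82),105),("panelL",(321,218),88),("panelR",(388,212),88),("tin",(330,130),190),("pink",(234,276),20),("teal",(297,235),20),("latch",(387,163),160)]: print(n,plane(T,p,z))
# enlarged crop
im=d["top"]["pixels"][70:260,200:460,::-1];cv2.imwrite("pics/crop0.png",cv2.resize(im,None,fx=3,fy=3,interpolation=cv2.INTER_CUBIC))
E
```

```text
vb [428. 289.  40.]
strap [539. 274.  20.]
tube [641. 262.  40.]
handle [ 454. -113.   45.]
unitFL [644.  39. 105.]
unitFR [ 673. -244.  105.]
unitBL [956.  65. 105.]
panelL [467.   8.  88.]
panelR [ 493. -220.   88.]
tin [743. -13. 190.]
pink [267. 303.  20.]
teal [413.  90.  20.]
latch [ 645. -204.  160.]
```

View pics/crop0.png

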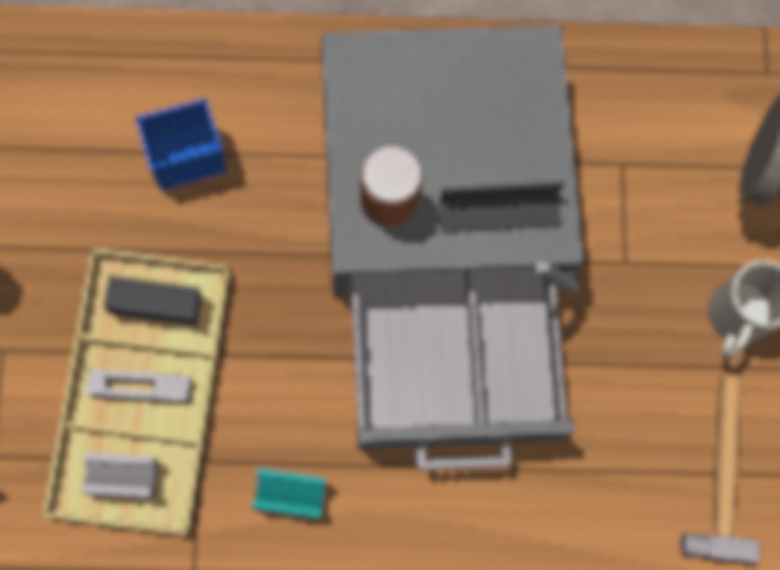

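The zoomed view confirms it: V-block groove up, nearest the robot in the tray; strap in the middle; tube at the far end. The drawer is open and the unit is yawed about +5°. I'll now move the wrist camera over the drawer, turning as I go.

Request:
servo_tool(
  rows=[0.5, 0.75, 0.1, 0, 0, 1, 0.5, 0.75, 0.1, 0, 0, 1, 0.5, 0.75, 0.1, 0, 0, 1, 0.5, 0.75, 0.1, 0, 0, 1, 0.5, 0.75, 0.1, 0, 0, 1, 0.5, 0.75, 0.1, 0, 0, 1, 0.5, 0.75, 0.1, 0, 0, 1, 0.5, 0.75, 0.1, 0, 0, 1, 0.5, 0.75, 0.1, 0, 0, 1],
  hand=1,
)

```text
t: 1.05
tcp_pos: [478.8, -257.4, 271.5]
orientation: [0.886, 0.464, 0.0, -0.0]
force: [-0.3, -0.0, -0.1]
gripper_width: 1.001
gripper_force: 0.0
```

Request:
servo_tool(
  rows=[0.1, 0.35, 0.2, 0, 0, 1, 0.1, 0.35, 0.2, 0, 0, 1, 0.1, 0.35, 0.2, 0, 0, 1, 0.1, 0.35, 0.2, 0, 0, 1, 0.1, 0.35, 0.2, 0, 0, 1, 0.1, 0.35, 0.2, 0, 0, 1, 0.1, 0.35, 0.2, 0, 0, 1],
)

```text
t: 1.75
tcp_pos: [516.3, -123.0, 350.1]
orientation: [0.747, 0.665, -0.001, -0.0]
force: [0.6, -0.2, -0.5]
gripper_width: 1.003
gripper_force: 0.0
```

Request:
servo_tool(
  rows=[0, 0, 0, 0, 0, 0.4, 0, 0, 0, 0, 0, 0.4, 0, 0, 0, 0, 0, 0.4, 0, 0, 0, 0, 0, 0.4, 0, 0, 0, 0, 0, 0.4],
)

```text
t: 2.25
tcp_pos: [517.1, -120.8, 351.0]
orientation: [0.676, 0.737, -0.0, -0.0]
force: [0.6, 0.4, -0.6]
gripper_width: 0.999
gripper_force: 0.0
```

```bash
cat > snap.py <<'E'
import sys
from h import *
from plant import *
n=sys.argv[1];s=get_state();w=snapshot("wrist");pickle.dump((s,w),open(n+".pkl","wb"))
cv2.imwrite(f"pics/{n}.png",w["pixels"][:,:,::-1])
E
python3 snap.py d1
```

```text
(no output)
```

Request:
servo_tool(
  rows=[-0.1, 0.3, -0.1, 0, 0, 0, -0.1, 0.3, -0.1, 0, 0, 0, -0.1, 0.3, -0.1, 0, 0, 0, -0.1, 0.3, -0.1, 0, 0, 0, -0.1, 0.3, -0.1, 0, 0, 0, -0.1, 0.3, -0.1, 0, 0, 0],
)

```text
t: 2.9
tcp_pos: [477.9, -1.4, 311.6]
orientation: [0.676, 0.737, 0.0, 0.0]
force: [0.1, -0.3, 0.3]
gripper_width: 1.002
gripper_force: 0.0
```

```bash
python3 snap.py d2
```

Request:
servo_tool(
  rows=[0.05, 0.75, -0.1, 0, 0, 0, 0.05, 0.75, -0.1, 0, 0, 0, 0.05, 0.75, -0.1, 0, 0, 0, 0.05, 0.75, -0.1, 0, 0, 0, 0.05, 0.75, -0.1, 0, 0, 0, 0.05, 0.75, -0.1, 0, 0, 0, 0.05, 0.75, -0.1, 0, 0, 0, 0.05, 0.75, -0.1, 0, 0, 0, 0.05, 0.75, -0.1, 0, 0, 0],
)

```text
t: 3.85
tcp_pos: [498.4, 298.1, 271.2]
orientation: [0.676, 0.737, -0.0, 0.0]
force: [1.0, -1.2, -0.8]
gripper_width: 0.999
gripper_force: 0.0
```

```bash
python3 snap.py t1
```

Request:
servo_tool(
  rows=[-0.05, 0.3, -0.05, 0, 0, 0, -0.05, 0.3, -0.05, 0, 0, 0, -0.05, 0.3, -0.05, 0, 0, 0, -0.05, 0.3, -0.05, 0, 0, 0, -0.05, 0.3, -0.05, 0, 0, 0, -0.05, 0.3, -0.05, 0, 0, 0],
)

```text
t: 4.5
tcp_pos: [479.0, 417.5, 251.7]
orientation: [0.676, 0.737, 0.0, 0.001]
force: [0.1, -0.2, -0.6]
gripper_width: 1.001
gripper_force: 0.0
```

```bash
python3 snap.py t2; python3 -c "
import cv2,numpy as np
for a in 'dt':
  cv2.imwrite(f'pics/{a}12.png',cv2.resize(np.vstack([cv2.imread(f'pics/{a}{i}.png') for i in (1,2)]),(480,600)))"
```

```text
(no output)
```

View pics/d1.png

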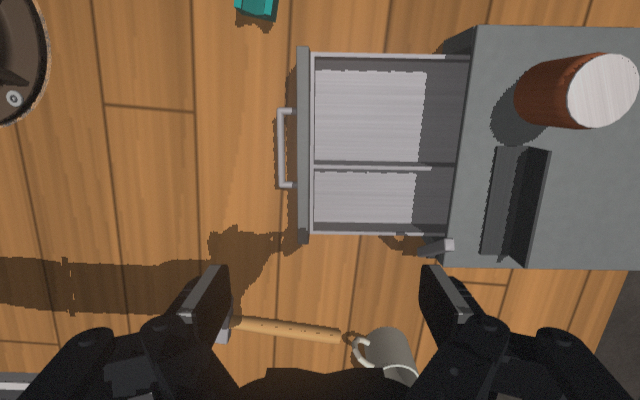

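View pics/t1.png

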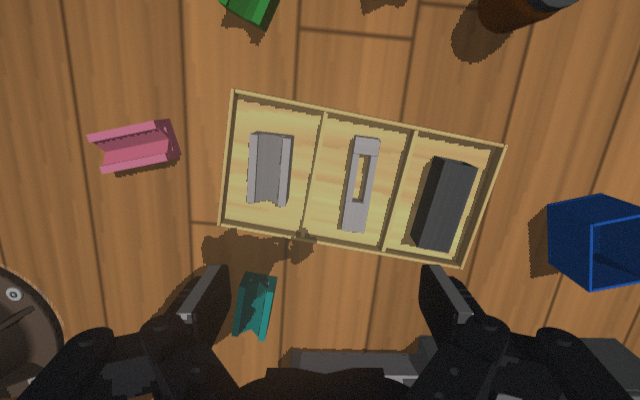

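d1: the drawer panel's top outer edge runs x≈298 from row 46 to 243. The handle bar is at about (281,148), the divider at row 165, and the latch stands at about (435,245). t1: V-block at (270,168), strap (361,184) and tube (445,205), with a dark tube and coloured decoys nearby.

```bash
python3 - <<'E'
from h import *
np.set_printoptions(precision=1,suppress=True)
C={};K={}
for n in("t1","t2"):
    s,w=pickle.load(open(n+".pkl","rb"));C[n]=c=cam(w,s)
    hsv=cv2.cvtColor(w["pixels"],cv2.COLOR_RGB2HSV)
    m=((hsv[...,1]<50)&(hsv[...,2]>75)).astype(np.uint8)
    m=cv2.morphologyEx(m,cv2.MORPH_OPEN,np.ones((3,3)))
    cs,_=cv2.findContours(m,cv2.RETR_EXTERNAL,cv2.CHAIN_APPROX_SIMPLE)
    for k in cs:
        a=cv2.contourArea(k)
        if a<700: continue
        r=cv2.minAreaRect(k)
        P=plane(c,r[0],25)
        if 350<P[0]<720 and 200<P[1]<400:
            b=cv2.boxPoints(r);b=b[np.argsort(b[:,1])];b=np.r_[b[:2][np.argsort(b[:2,0])],b[2:][np.argsort(b[2:,0])]]
            K[n,"vb" if P[0]<480 else "st"]=b;print(n,a,P,b.ravel(),r)
for o in("vb","st"):
    X=[tri(C["t1"],K["t1",o][i],C["t2"],K["t2",o][i]) for i in range(4)]
    for x in X: print(o,x[0],x[1])
E
python3 -c "
import cv2,numpy as np
a=cv2.imread('pics/d2.png')[0:400,200:640];b=cv2.imread('pics/t2.png')[100:400,100:540]
cv2.imwrite('pics/mix.png',cv2.resize(np.hstack([a[:380],np.vstack([b,b[:80]*0])]),(800,345)))"
```

```text
t1 2289.5 [543.5 280.4  25. ] [354.4 134.6 380.  138.6 339.5 229.6 365.1 233.6] ((359.7463073730469, 184.1170654296875), (25.99584197998047, 96.15750122070312), 8.91492748260498)
t1 2772.5 [431.3 290.1  25. ] [250.1 130.9 292.9 134.6 243.8 202.7 286.6 206.4] ((268.3358459472656, 168.63790893554688), (42.96828842163086, 72.07583618164062), 4.969740867614746)
t2 2067.5 [542.5 283.5  25. ] [360.3 231.1 385.5 235.8 344.  318.2 369.2 323. ] ((364.7415466308594, 277.0452880859375), (25.677536010742188, 88.64278411865234), 10.619654655456543)
t2 1816.0 [431.7 290.3  25. ] [262.2 228.4 301.2 232.1 255.4 299.6 294.4 303.3] ((278.3011169433594, 265.8382263183594), (39.15615463256836, 71.58087158203125), 5.440331935882568)
vb [405.6 331.    5.3] 2.4109517718666433
vb [456.9 331.    6.7] 0.052559772060165634
vb [406.8 250.4  42.5] 0.8878143736696931
vb [456.7 250.3  43.9] 1.4636295935007002
st [532.5 337.1   2.9] 0.43676397488868424
st [564.2 335.5   8.6] 1.2268069706276428
st [523.9 217.2  22. ] 2.1304069253586713
st [557. 217.  28.] 1.3301832513310552
```

View pics/mix.png

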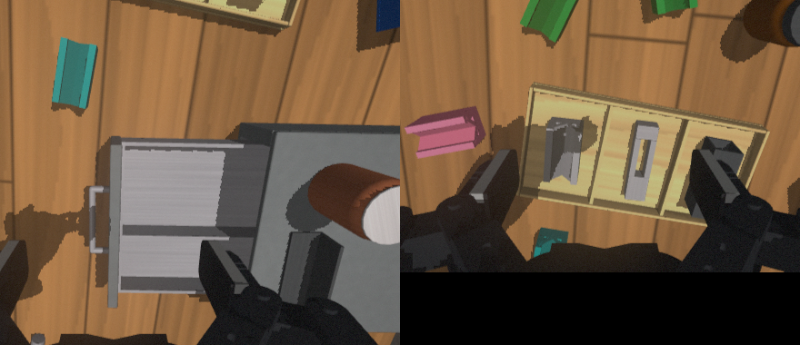

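Mixed view: the left half (d2) shows the panel's outer corner at d2 px (320,152) and the handle at about (302,242). The right half (t2) shows the same tray from further off.

Run:
```python
from h import *
np.set_printoptions(precision=1,suppress=True)
C={n:cam(*pickle.load(open(n+".pkl","rb"))[::-1]) for n in("d1","d2","t1","t2")}
for n,a,b in[("panelL",(298,46),(320,152)),("panelR",(299,243),(320,337)),("handle",(281,148),(301,242)),("hL",(278,110),(298,207)),("hR",(281,187),(303,275)),("unitFL",(475,26),(500,144)),("divfront",(315,163),(333,248))]:
    print(n,*tri(C["d1"],a,C["d2"],b),plane(C["d1"],a,{"p":88,"h":45,"u":105,"d":54}[n[0]]))
for n,p in[("tray wall in",(231,168)),("div",(311,170)),("div",(316,175)),("div2",(397,190))]: print(n,plane(C["t1"],p,25))
for n,p,z in[("unitFR",(443,265),105),("wall L top",(316,56),54),("wall R top",(313,233),54),("div far",(430,168),54),("floor/panel corner",(316,70),17),("latch tip",(448,244),165),("latch base",(400,236),90)]: print(n,plane(C["d1"],p,z))
```

```text
panelL [472.3  15.   56.8] 1.811742370362663 [475.8  11.1  88. ]
panelR [ 491.9 -232.4   84.8] 0.32481738045803327 [ 491.9 -230.9   88. ]
handle [ 456.1 -111.8   44.2] 1.0349678100213076 [ 456.7 -111.5   45. ]
hL [449.2 -62.3  42.3] 1.8940404228096912 [450.5 -62.   45. ]
hR [ 459.8 -168.7   35. ] 3.6305236345485805 [ 459.2 -166.5   45. ]
unitFL [667.2  46.3  94. ] 1.075939386401765 [663.4  44.1 105. ]
divfront [ 503.5 -136.2    3.6] 1.1090610087502302 [ 504.7 -126.5   54. ]
tray wall in [386.4 287.   25. ]
div [482.7 292.8  25. ]
div [489.2 287.2  25. ]
div2 [590.1 276.9  25. ]
unitFR [ 685.1 -238.6  105. ]
wall L top [495.7   6.4  54. ]
wall R top [ 509.6 -229.1   54. ]
div far [ 661.4 -120.    54. ]
floor/panel corner [495.8  -6.7  17. ]
latch tip [ 658.5 -182.5  165. ]
latch base [ 626.  -208.3   90. ]
```

Unit yaw is about 4.1° and the drawer about 190 mm out. V-block: centre (431.5, 290.5), axis 90.4°. Strap: (544.4, 277), axis 86.2°. Moving above the V-block.

Request:
servo_tool(
  rows=[-0.117, -0.319, -0.325, 0, 0, -0.16, -0.117, -0.319, -0.325, 0, 0, -0.16, -0.117, -0.319, -0.325, 0, 0, -0.16, -0.117, -0.319, -0.325, 0, 0, -0.16, -0.117, -0.319, -0.325, 0, 0, -0.16, -0.117, -0.319, -0.325, 0, 0, -0.16, -0.117, -0.319, -0.325, 0, 0, -0.16, -0.117, -0.319, -0.325, 0, 0, -0.16],
  hand=0.68,
)

```text
t: 5.35
tcp_pos: [431.5, 293.6, 122.5]
orientation: [0.704, 0.71, 0.001, 0.0]
force: [-0.3, -0.6, -0.5]
gripper_width: 0.681
gripper_force: 0.0
```

```bash
python3 snap.py g1
```

```text
(no output)
```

View pics/g1.png

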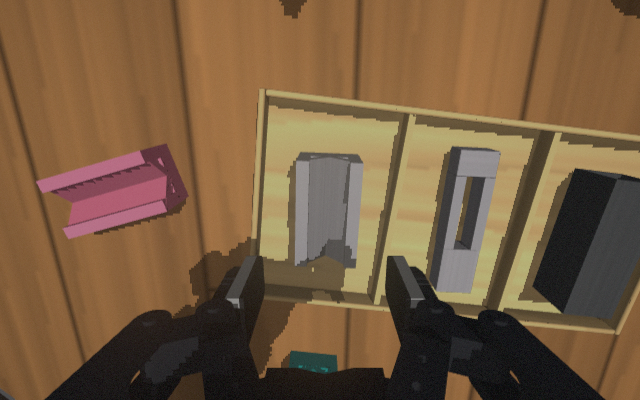

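The V-block's top face has corners at about (297,155), (362,157), (355,267) and (295,264), centred between the fingers. I'll check these against the current pose.

Run:
```python
from h import *
np.set_printoptions(precision=1,suppress=True)
s,w=pickle.load(open("g1.pkl","rb"));c=cam(w,s);print(s["tcp_pos"])
for p in [(297,157),(362,160),(355,267),(295,264)]: print("vb",plane(c,p,45))
for p in [(452,148),(499,151),(473,292),(437,289)]: print("st",plane(c,p,25))
for p in [(260,200),(394,210)]: print("wall",plane(c,p,25))
```

```text
[431.5 293.6 122.5]
vb [412.9 334.2  45. ]
vb [456.9 332.5  45. ]
vb [455.2 251.5  45. ]
vb [410.1 253.6  45. ]
st [524.8 338.4  25. ]
st [559.6 336.5  25. ]
st [557.9 217.7  25. ]
st [527.1 220.4  25. ]
wall [382.4 297.5  25. ]
wall [485.8 290.2  25. ]
```

Request:
servo_tool(
  rows=[0.005, 0, -0.1, 0, 0, 0, 0.005, 0, -0.2, 0, 0, 0, 0.005, 0, -0.25, 0, 0, 0, 0.005, 0, -0.278, 0, 0, 0, 0.005, 0, -0.278, 0, 0, 0, 0.005, 0, -0.278, 0, 0, 0],
)

```text
t: 6.0
tcp_pos: [433.1, 293.2, 11.0]
orientation: [0.704, 0.71, 0.001, 0.0]
force: [0.6, 0.4, -0.8]
gripper_width: 0.679
gripper_force: 0.0
```

Request:
servo_tool(
  rows=[0, 0, 0, 0, 0, 0, 0, 0, 0, 0, 0, 0, 0, 0, 0, 0, 0, 0, 0, 0, 0, 0, 0, 0, 0, 0, 0, 0, 0, 0, 0, 0, 0, 0, 0, 0],
  hand=0.3,
  newtons=70,
)

```text
t: 6.6
tcp_pos: [433.6, 293.2, 11.8]
orientation: [0.704, 0.71, 0.002, 0.0]
force: [-0.2, -0.3, 5.5]
gripper_width: 0.528
gripper_force: 71.2
```

Request:
servo_tool(
  rows=[0, 0, 0.08, 0, 0, 0, 0, 0, 0.18, 0, 0, 0, 0, 0, 0.3, 0, 0, 0, 0, 0, 0.34, 0, 0, 0, 0, 0, 0.34, 0, 0, 0],
)

```text
t: 7.1
tcp_pos: [433.8, 293.2, 149.2]
orientation: [0.704, 0.71, 0.003, 0.001]
force: [0.9, 0.3, -7.1]
gripper_width: 0.53
gripper_force: 74.9
```

Request:
servo_tool(
  rows=[0.04, -0.1, 0, 0, 0, 0.126, 0.08, -0.2, 0, 0, 0, 0.126, 0.12, -0.3, 0, 0, 0, 0.126, 0.16, -0.4, 0, 0, 0, 0.126, 0.2, -0.5, 0, 0, 0, 0.126, 0.24, -0.6, 0, 0, 0, 0.126, 0.28, -0.7, 0, 0, 0, 0.126, 0.32, -0.8, 0, 0, 0, 0.126, 0.346, -0.87, 0, 0, 0, 0.126, 0.346, -0.87, 0, 0, 0, 0.126],
)

```text
t: 8.1
tcp_pos: [570.7, -62.6, 143.7]
orientation: [0.684, 0.729, -0.002, -0.0]
force: [0.5, -0.2, -5.8]
gripper_width: 0.528
gripper_force: 74.6
```

```bash
python3 snap.py p1
```

```text
(no output)
```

View pics/p1.png

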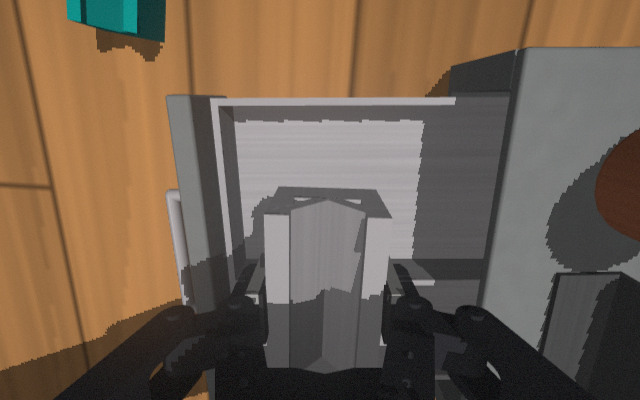

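V-block held level in the grip over the wide compartment. Left wall top at row 101, panel inner edge at column 217, divider at about (410,282).

Run:
```python
from h import *
from plant import get_state
np.set_printoptions(precision=1,suppress=True)
s,w=pickle.load(open("p1.pkl","rb"));c=cam(w,s);print(get_state()["tcp_pos"])
yaw=np.radians(4.1);Rm=np.array([[np.cos(yaw),np.sin(yaw)],[-np.sin(yaw),np.cos(yaw)]])
def u(P): return Rm@(P[:2]-np.array([483.9,-110]))
for n,p,z in[("wallL",(330,105),54),("wallL end",(450,105),54),("frontwall",(218,110),54),("frontwall2",(232,240),54),("div",(410,284),54),("panel out",(168,97),88),("floor L",(330,121),17),("unit front",(515,50),105),("uf2",(483,306),105)]:
    P=plane(c,p,z);print(n,P,u(P))
print("tcp",u(s["tcp_pos"]))
```

```text
[569.9 -59.1 143.9]
wallL [569.6  11.3  54. ] [ 94.2 114.9]
wallL end [650.9  16.4  54. ] [175.6 114.2]
frontwall [493.6   3.2  54. ] [ 17.7 112.2]
frontwall2 [500.8 -93.2  54. ] [18.  15.5]
div [ 643.7 -122.9   54. ] [158.5 -24.3]
panel out [475.7  10.4  88. ] [  0.4 120.7]
floor L [571.   -1.6  17. ] [ 94.6 101.9]
unit front [660.1  44.6 105. ] [186.8 141.6]
uf2 [ 676.  -105.5  105. ] [191.9  -9.3]
tcp [89.9 41.1]
```

Request:
servo_tool(
  rows=[0, 0.008, -0.08, 0, 0, 0, 0, 0.008, -0.16, 0, 0, 0, 0, 0.008, -0.23, 0, 0, 0, 0, 0.008, -0.27, 0, 0, 0, 0, 0.008, -0.29, 0, 0, 0, 0, 0.008, -0.298, 0, 0, 0, 0, 0.008, -0.298, 0, 0, 0, 0, 0.008, -0.298, 0, 0, 0],
)

```text
t: 8.95
tcp_pos: [571.5, -52.3, 27.7]
orientation: [0.681, 0.732, 0.0, 0.001]
force: [-0.2, 0.2, -5.6]
gripper_width: 0.533
gripper_force: 74.4
```

Request:
servo_tool(
  rows=[0, 0, -0.004, 0, 0, 0, 0, 0, -0.008, 0, 0, 0, 0, 0, -0.009, 0, 0, 0, 0, 0, -0.009, 0, 0, 0],
)

```text
t: 9.35
tcp_pos: [571.4, -52.6, 23.9]
orientation: [0.681, 0.732, 0.0, 0.0]
force: [-0.4, -0.1, 0.3]
gripper_width: 0.533
gripper_force: 75.4
```

Request:
servo_tool(
  rows=[0, 0, 0, 0, 0, 0, 0, 0, 0, 0, 0, 0, 0, 0, 0, 0, 0, 0, 0, 0, 0.05, 0, 0, 0, 0, 0, 0.15, 0, 0, 0, 0, 0, 0.27, 0, 0, 0, 0, 0, 0.315, 0, 0, 0, 0, 0, 0.315, 0, 0, 0],
  hand=0.68,
)

```text
t: 10.15
tcp_pos: [573.1, -52.3, 152.8]
orientation: [0.681, 0.732, 0.002, 0.002]
force: [0.3, -0.7, -0.4]
gripper_width: 0.683
gripper_force: 0.0
```

Request:
servo_tool(
  rows=[-0.008, 0.1, 0, 0, 0, -0.05, -0.016, 0.2, 0, 0, 0, -0.1, -0.024, 0.3, 0, 0, 0, -0.15, -0.032, 0.4, 0, 0, 0, -0.2, -0.04, 0.5, 0, 0, 0, -0.25, -0.05, 0.6, 0, 0, 0, -0.276, -0.06, 0.7, 0, 0, 0, -0.276, -0.0675, 0.8, 0, 0, 0, -0.276, -0.0675, 0.824, 0, 0, 0, -0.276, -0.0675, 0.824, 0, 0, 0, -0.276],
)

```text
t: 11.15
tcp_pos: [542.7, 279.2, 148.3]
orientation: [0.729, 0.685, -0.0, -0.001]
force: [0.8, -1.1, 0.2]
gripper_width: 0.677
gripper_force: 0.0
```

```bash
python3 snap.py s1
python3 - <<'E'
from h import *
np.set_printoptions(precision=1,suppress=True)
s,w=pickle.load(open("s1.pkl","rb"));c=cam(w,s);print(s["tcp_pos"],s["gripper_width"])
hsv=cv2.cvtColor(w["pixels"],cv2.COLOR_RGB2HSV)
m=((hsv[...,1]<50)&(hsv[...,2]>75)).astype(np.uint8);m=cv2.morphologyEx(m,cv2.MORPH_OPEN,np.ones((3,3)))
for k in cv2.findContours(m,cv2.RETR_EXTERNAL,cv2.CHAIN_APPROX_SIMPLE)[0]:
    if cv2.contourArea(k)<1500: continue
    r=cv2.minAreaRect(k);b=cv2.boxPoints(r);b=b[np.argsort(b[:,1])]
    print(cv2.contourArea(k),b.ravel())
    for i in range(4): print(plane(c,b[i],5 if i<2 else 25))
E
```

```text
[542.7 279.2 148.3] 0.677387372219968
4635.5 [306. 125. 343. 125. 343. 260. 306. 260.]
[530.6 337.    5. ]
[562.1 335.    5. ]
[555.7 217.9  25. ]
[522.3 219.9  25. ]
```

View pics/s1.png

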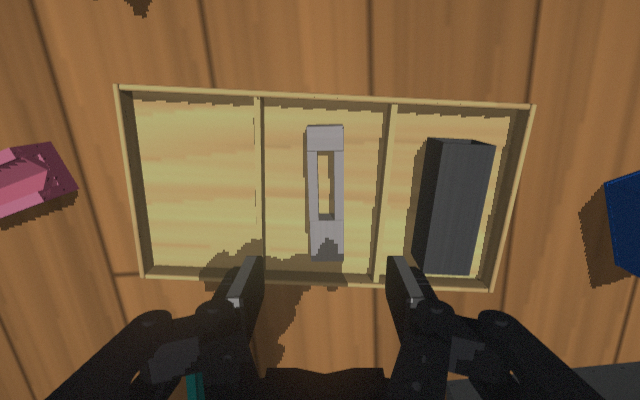

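Strap centred between the fingers at (325,193) px, measured (542.7, 277.4) and aligned with the tool. Descending and gripping.

Request:
servo_tool(
  rows=[0, -0.004, -0.1, 0, 0, 0, 0, -0.004, -0.2, 0, 0, 0, 0, -0.004, -0.28, 0, 0, 0, 0, -0.004, -0.33, 0, 0, 0, 0, -0.004, -0.349, 0, 0, 0, 0, -0.004, -0.349, 0, 0, 0, 0, -0.004, -0.349, 0, 0, 0],
)

```text
t: 11.9
tcp_pos: [544.8, 275.0, 10.6]
orientation: [0.73, 0.683, 0.001, 0.0]
force: [0.1, 0.6, 0.5]
gripper_width: 0.679
gripper_force: 0.0
```

Request:
servo_tool(
  rows=[0, 0, 0, 0, 0, 0, 0, 0, 0, 0, 0, 0, 0, 0, 0, 0, 0, 0, 0, 0, 0, 0, 0, 0, 0, 0, 0, 0, 0, 0, 0, 0, 0, 0, 0, 0],
  hand=0.15,
  newtons=70,
)

```text
t: 12.5
tcp_pos: [544.7, 275.8, 11.3]
orientation: [0.73, 0.683, 0.001, 0.0]
force: [-1.1, -1.9, 8.6]
gripper_width: 0.332
gripper_force: 70.1
```

Request:
servo_tool(
  rows=[0, 0, 0.08, 0, 0, 0, 0, 0, 0.18, 0, 0, 0, 0, 0, 0.3, 0, 0, 0, 0, 0, 0.36, 0, 0, 0, 0, 0, 0.36, 0, 0, 0],
)

```text
t: 13.0
tcp_pos: [545.7, 277.0, 158.2]
orientation: [0.73, 0.683, 0.004, 0.001]
force: [0.2, 0.7, -4.3]
gripper_width: 0.331
gripper_force: 70.6
```

Request:
servo_tool(
  rows=[0, -0.1, 0, 0, 0, 0.25, 0, -0.2, 0, 0, 0, 0.5, 0, -0.3, 0, 0, 0, 0.75, 0, -0.4, 0, 0, 0, 1, 0, -0.5, 0, 0, 0, 1, 0, -0.55, 0, 0, 0, 1],
)

```text
t: 13.6
tcp_pos: [542.7, 50.3, 151.9]
orientation: [0.54, 0.842, -0.002, -0.001]
force: [-0.7, 0.3, -5.0]
gripper_width: 0.332
gripper_force: 70.5
```

Request:
servo_tool(
  rows=[0.01, -0.1, 0, 0, 0, 0.25, 0.02, -0.2, 0, 0, 0, 0.5, 0.03, -0.3, 0, 0, 0, 0.75, 0.05, -0.4, 0, 0, 0, 1, 0.07, -0.5, 0, 0, 0, 1, 0.09, -0.573, 0, 0, 0, 1, 0.09, -0.573, 0, 0, 0, 1],
)

```text
t: 14.3
tcp_pos: [579.0, -180.3, 151.4]
orientation: [0.317, 0.948, -0.001, -0.001]
force: [-0.4, -0.5, -3.8]
gripper_width: 0.326
gripper_force: 70.5
```

Request:
servo_tool(
  rows=[0, 0, 0, 0, 0, 0.25, 0, 0, 0, 0, 0, 0.5, 0, 0, 0, 0, 0, 0.75, 0, 0, 0, 0, 0, 1, 0, 0, 0, 0, 0, 1],
)

```text
t: 14.8
tcp_pos: [579.0, -173.3, 152.2]
orientation: [0.067, 0.998, 0.0, -0.001]
force: [-0.3, 0.4, -4.2]
gripper_width: 0.329
gripper_force: 70.5
```

Request:
servo_tool(
  rows=[0, 0, 0, 0, 0, 0.2, 0, 0, 0, 0, 0, 0.42, 0, 0, 0, 0, 0, 0.42, 0, 0, 0, 0, 0, 0.42, 0, 0, 0, 0, 0, 0.42],
)

```text
t: 15.3
tcp_pos: [579.8, -173.5, 153.5]
orientation: [-0.035, 0.999, 0.0, -0.0]
force: [-0.2, -0.1, -2.4]
gripper_width: 0.33
gripper_force: 70.5
```

```bash
python3 snap.py p2; python3 -c "
from plant import get_state
s=get_state();print(s['tcp_pos'],s['orientation'],s['joint_pos'],s['force'])"
```

```text
[ 579.85241776 -173.56486212  153.59415393] [-3.52285199e-02  9.99379279e-01 -1.59367734e-05 -9.19752323e-05] [ 0.78730364  0.64629797 -0.9060972   1.66399085  0.55748891  1.11075568
  1.3637667 ] [-0.32487754 -0.12337377 -3.57651578]
```

View pics/p2.png

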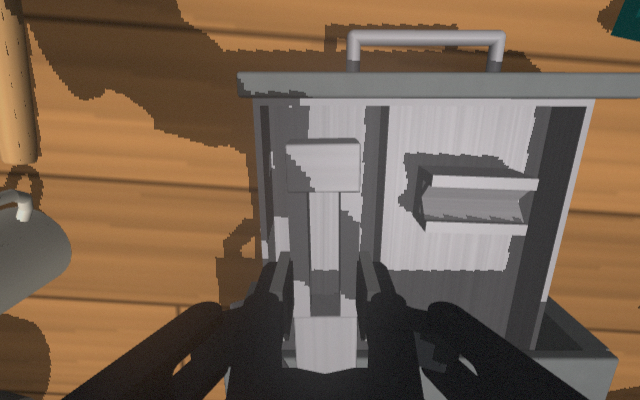

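p2: V-block sitting groove up in the wide lane at about (475,200). Strap held along the narrow lane, centre about column 322 between the walls at 268 and 368. Lowering it.

Request:
servo_tool(
  rows=[0, 0, -0.08, 0, 0, 0, 0, 0, -0.16, 0, 0, 0, 0, 0, -0.23, 0, 0, 0, 0, 0, -0.28, 0, 0, 0, 0, 0, -0.305, 0, 0, 0, 0, 0, -0.318, 0, 0, 0, 0, 0, -0.322, 0, 0, 0, 0, 0, -0.322, 0, 0, 0],
)

```text
t: 16.15
tcp_pos: [580.6, -173.7, 25.7]
orientation: [-0.036, 0.999, -0.0, 0.001]
force: [-0.0, -0.2, -3.5]
gripper_width: 0.327
gripper_force: 70.4
```

Request:
servo_tool(
  rows=[0, 0, -0.003, 0, 0, 0, 0, 0, -0.006, 0, 0, 0, 0, 0, -0.006, 0, 0, 0, 0, 0, -0.006, 0, 0, 0],
)

```text
t: 16.55
tcp_pos: [580.6, -173.8, 23.3]
orientation: [-0.036, 0.999, -0.0, 0.001]
force: [-0.4, -1.6, 2.8]
gripper_width: 0.329
gripper_force: 71.4
```

Request:
servo_tool(
  rows=[0, 0, 0, 0, 0, 0, 0, 0, 0, 0, 0, 0, 0, 0, 0, 0, 0, 0, 0, 0, 0.04, 0, 0, 0, 0, 0, 0.14, 0, 0, 0, 0, 0, 0.26, 0, 0, 0, 0, 0, 0.36, 0, 0, 0, 0, 0, 0.36, 0, 0, 0],
  hand=0.5,
)

```text
t: 17.35
tcp_pos: [583.3, -172.9, 173.7]
orientation: [-0.037, 0.999, -0.001, 0.005]
force: [-0.1, 0.2, -0.7]
gripper_width: 0.497
gripper_force: 0.0
```

Request:
servo_tool(
  rows=[-0.1, 0.035, 0, 0, 0, 0, -0.2, 0.07, 0, 0, 0, 0, -0.3, 0.105, 0, 0, 0, 0, -0.4225, 0.1475, 0, 0, 0, 0, -0.4225, 0.1475, 0, 0, 0, 0, -0.4225, 0.1475, -0.1, 0, 0, 0, -0.4225, 0.1475, -0.2, 0, 0, 0, -0.4225, 0.1475, -0.29, 0, 0, 0, -0.4225, 0.1475, -0.325, 0, 0, 0, -0.4225, 0.1475, -0.325, 0, 0, 0],
  hand=0,
)

```text
t: 18.35
tcp_pos: [410.0, -114.3, 35.2]
orientation: [-0.037, 0.999, 0.001, -0.002]
force: [0.3, 1.1, 1.0]
gripper_width: -0.003
gripper_force: 0.0
```

Run:
```python
from h import *
from plant import *
np.set_printoptions(precision=1,suppress=True)
print(get_state()["tcp_pos"])
t=snapshot("top");c=cam(t);pickle.dump(t,open("top1.pkl","wb"))
# parts in the drawer: bright grey blobs are the floor; check strap/vblock with side view difference later
for n,P in[("vb",(572,-53,57)),("strap",(580,-174,37))]: print(n,proj(c,np.array(P)))
```

```text
[ 410.  -114.3   35.2]
vb (np.float64(338.5917816696991), np.float64(190.039059709098))
strap (np.float64(371.8154705927598), np.float64(189.8488853687538))
```

Request:
servo_tool(
  rows=[0.025, 0.0018, 0, 0, 0, 0, 0.05, 0.0036, 0, 0, 0, 0, 0.07, 0.005, 0, 0, 0, 0, 0.085, 0.006, 0, 0, 0, 0, 0.1, 0.007, 0, 0, 0, 0, 0.12, 0.0085, 0, 0, 0, 0, 0.14, 0.01, 0, 0, 0, 0, 0.165, 0.0115, 0, 0, 0, 0, 0.19, 0.0135, 0, 0, 0, 0, 0.22, 0.0155, 0, 0, 0, 0],
)

```text
t: 19.4
tcp_pos: [499.6, -108.7, 36.4]
orientation: [-0.036, 0.999, -0.0, -0.0]
force: [-1.5, -1.5, 1.5]
gripper_width: 0.003
gripper_force: 1.1
```

Request:
servo_tool(
  rows=[0.03, 0.002, 0, 0, 0, 0, 0.06, 0.004, 0, 0, 0, 0, 0.09, 0.006, 0, 0, 0, 0, 0.12, 0.0085, 0, 0, 0, 0, 0.15, 0.0105, 0, 0, 0, 0, 0.17, 0.012, 0, 0, 0, 0, 0.19, 0.0135, 0, 0, 0, 0, 0.205, 0.0145, 0, 0, 0, 0, 0.22, 0.0155, 0, 0, 0, 0, 0.23, 0.0165, 0, 0, 0, 0],
)

```text
t: 20.4
tcp_pos: [591.4, -101.7, 36.5]
orientation: [-0.037, 0.999, 0.0, 0.0]
force: [-2.4, -0.4, 1.1]
gripper_width: 0.001
gripper_force: 0.9
```

Request:
servo_tool(
  rows=[0.012, 0.001, 0, 0, 0, 0, 0.024, 0.0018, 0, 0, 0, 0, 0.034, 0.0025, 0, 0, 0, 0, 0.042, 0.003, 0, 0, 0, 0, 0.05, 0.0036, 0, 0, 0, 0, 0.056, 0.004, 0, 0, 0, 0, 0.062, 0.0045, 0, 0, 0, 0, 0.068, 0.005, 0, 0, 0, 0],
)

```text
t: 21.2
tcp_pos: [618.2, -99.9, 36.5]
orientation: [-0.037, 0.999, -0.0, -0.0]
force: [-1.3, 0.9, 1.1]
gripper_width: -0.001
gripper_force: 0.8
```

Request:
servo_tool(
  rows=[0.006, 0.0004, 0, 0, 0, 0, 0.012, 0.0009, 0, 0, 0, 0, 0.018, 0.0013, 0, 0, 0, 0, 0.018, 0.0013, 0, 0, 0, 0, 0.018, 0.0013, 0, 0, 0, 0],
)

```text
t: 21.7
tcp_pos: [625.7, -99.5, 36.6]
orientation: [-0.036, 0.999, 0.0, 0.0]
force: [-0.9, 0.1, -0.1]
gripper_width: 0.001
gripper_force: 0.0
```

Request:
servo_tool(
  rows=[0.005, 0.0004, 0, 0, 0, 0, 0.01, 0.0007, 0, 0, 0, 0, 0.015, 0.001, 0, 0, 0, 0, 0.02, 0.0014, 0, 0, 0, 0, 0.02, 0.0014, 0, 0, 0, 0],
)

```text
t: 22.2
tcp_pos: [633.9, -98.8, 36.6]
orientation: [-0.037, 0.999, 0.0, 0.0]
force: [0.2, 0.4, -0.2]
gripper_width: 0.0
gripper_force: 0.0
```

Request:
servo_tool(
  rows=[0.004, 0.0003, 0, 0, 0, 0, 0.008, 0.0006, 0, 0, 0, 0, 0.012, 0.0009, 0, 0, 0, 0, 0.012, 0.0009, 0, 0, 0, 0],
)

```text
t: 22.6
tcp_pos: [634.4, -98.7, 36.2]
orientation: [-0.037, 0.999, -0.001, -0.004]
force: [-16.1, -1.8, 11.4]
gripper_width: -0.002
gripper_force: 8.0
```

Run:
```python
from h import *
from plant import *
np.set_printoptions(precision=1,suppress=True)
s=get_state();t=snapshot("top");o=pickle.load(open("top1.pkl","rb"))
cv2.imwrite("pics/top2.png",t["pixels"][:,:,::-1])
w=snapshot("wrist");pickle.dump((s,w),open("c1.pkl","wb"));cv2.imwrite("pics/c1.png",w["pixels"][:,:,::-1])
c=cam(t)
yaw=np.radians(4.1);ux=np.array([np.cos(yaw),np.sin(yaw)]);uy=np.array([-ux[1],ux[0]])
# brightness profile along unit x (relative to front plane) at unit y=+80, z=88 : panel face vs bench
for y in (80,100):
  row=[]
  for x in range(-60,40,4):
    P=np.append(np.array([674,-97])+x*ux+y*uy,88);u,v=proj(c,P)
    row.append(tuple(int(k) for k in cv2.getRectSubPix(t["pixels"],(1,1),(float(u),float(v)))[0,0]))
  print(y,row)
```

```text
80 [(182, 129, 83), (179, 126, 81), (162, 115, 74), (125, 89, 58), (91, 66, 44), (83, 60, 40), (87, 64, 44), (87, 64, 43), (85, 64, 48), (75, 63, 56), (65, 62, 60), (62, 61, 61), (61, 61, 61), (61, 60, 61), (63, 62, 62), (74, 74, 74), (105, 105, 105), (131, 131, 131), (139, 139, 140), (139, 140, 140), (139, 139, 140), (140, 140, 140), (140, 141, 140), (140, 140, 140), (141, 140, 140)]
100 [(181, 128, 83), (177, 126, 82), (159, 113, 74), (125, 89, 58), (94, 69, 46), (85, 62, 42), (87, 62, 41), (87, 63, 42), (84, 63, 45), (76, 62, 54), (65, 62, 60), (61, 61, 62), (61, 61, 62), (62, 61, 62), (63, 63, 64), (74, 74, 74), (100, 100, 101), (128, 129, 129), (140, 140, 140), (140, 140, 140), (139, 139, 140), (140, 140, 141), (141, 140, 140), (140, 140, 140), (139, 139, 139)]
```

16 N against a hard stop, with the bar about 194 mm further in, so the drawer is home. Backing off and going over to the right of the latch.

Request:
servo_tool(
  rows=[-0.05, -0.004, 0, 0, 0, 0, -0.12, -0.009, 0, 0, 0, 0, -0.12, -0.009, 0, 0, 0, 0, -0.12, -0.009, 0.12, 0, 0, 0, -0.12, -0.009, 0.24, 0, 0, 0, -0.12, -0.009, 0.36, 0, 0, 0, -0.12, -0.009, 0.48, 0, 0, 0, -0.12, -0.009, 0.52, 0, 0, 0, -0.12, -0.009, 0.52, 0, 0, 0],
)

```text
t: 23.6
tcp_pos: [592.2, -101.6, 247.7]
orientation: [-0.037, 0.999, -0.0, 0.003]
force: [0.0, 0.2, -0.8]
gripper_width: -0.002
gripper_force: 0.0
```

Run:
```python
from h import *
from plant import *
np.set_printoptions(precision=1,suppress=True)
s=get_state();print(s["tcp_pos"],s["orientation"])
w=snapshot("wrist");c=cam(w,s);pickle.dump((s,w),open("c2.pkl","wb"));cv2.imwrite("pics/c2.png",w["pixels"][:,:,::-1])
yaw=np.radians(4.1);ux=np.array([np.cos(yaw),np.sin(yaw)]);uy=np.array([-ux[1],ux[0]])
for y in (40,60,-70):
  r=[]
  for x in range(-40,12,2):
    u,v=proj(c,np.append(np.array([674,-97])+x*ux+y*uy,88));r.append(int(cv2.getRectSubPix(w["pixels"],(1,1),(float(u),float(v)))[0,0,0]) if 0<u<640 and 0<v<400 else -1)
  print(y,r)
r=[]
for x in range(-60,0,2):
    u,v=proj(c,np.append(np.array([674,-97])+x*ux+20*uy,45));r.append(int(cv2.getRectSubPix(w["pixels"],(1,1),(float(u),float(v)))[0,0,2]) if 0<u<640 and 0<v<400 else -1)
print("bar",r)
```

```text
[ 592.2 -101.6  247.7] [-0.  1. -0.  0.]
40 [180, 166, 118, 111, 105, 86, 85, 84, 83, 84, 83, 77, 64, 67, 64, 63, 64, 64, 65, 63, 67, 75, 69, 63, 62, 75]
60 [87, 84, 80, 67, 68, 65, 65, 63, 67, 66, 63, 65, 66, 64, 63, 63, 63, 65, 62, 62, 67, 72, 69, 63, 62, 75]
-70 [86, 85, 79, 71, 69, 67, 65, 65, 65, 66, 66, 66, 64, 66, 65, 65, 66, 68, 62, 64, 70, 75, 67, 64, 69, 93]
bar [70, 72, 62, 46, 46, 47, 47, 67, 71, 69, 48, 43, 45, 44, 43, 52, 97, 139, 167, 177, 149, 77, 61, 65, 63, 63, 62, 59, 63, 63]
```

Request:
servo_tool(
  rows=[0.05, -0.1, 0, 0, 0, 0, 0.1, -0.2, 0, 0, 0, 0, 0.15, -0.3, 0, 0, 0, 0, 0.175, -0.3915, 0, 0, 0, 0, 0.175, -0.3915, 0, 0, 0, 0, 0.175, -0.3915, 0, 0, 0, 0, 0.175, -0.3915, 0, 0, 0, 0],
)

```text
t: 24.35
tcp_pos: [659.8, -257.1, 243.1]
orientation: [-0.038, 0.999, 0.001, -0.001]
force: [0.7, 0.5, -0.3]
gripper_width: -0.0
gripper_force: 0.0
```

Run:
```python
from h import *
from plant import *
np.set_printoptions(precision=1,suppress=True)
s=get_state();print(s["tcp_pos"],s["orientation"],s["joint_pos"])
# latch tip from side and top: bright low-saturation pixels near predicted tip
for n in("top","side"):
    t=snapshot(n);c=cam(t)
    for a in(0,.1,.2):
        th=1.134-a;P=np.array([663.7,-233.1,78])+100*(np.cos(th)*np.array([-.0715,.9974,0])+np.sin(th)*np.array([0,0,1]))
        u,v=proj(c,P);print(n,a,P,round(u),round(v),t["pixels"][int(v)-2:int(v)+3:2,int(u)-4:int(u)+5:2].mean(2).astype(int).tolist())
```

```text
[ 659.8 -257.1  243.1] [-0.  1.  0. -0.] [ 0.8  0.7 -0.9  1.3  0.5  1.4  1.6]
top 0 [ 660.7 -190.9  168.6] 383 158 [[140, 138, 140, 141, 139], [160, 165, 134, 117, 114], [159, 171, 125, 89, 64]]
top 0.1 [ 660.  -182.1  163.9] 380 158 [[139, 142, 147, 141, 136], [103, 136, 181, 163, 107], [62, 103, 137, 127, 98]]
top 0.2 [ 659.4 -173.8  158.4] 378 159 [[140, 139, 139, 146, 144], [106, 103, 109, 167, 180], [64, 62, 72, 130, 136]]
side 0 [ 660.7 -190.9  168.6] 318 151 [[159, 161, 157, 158, 157], [161, 159, 158, 157, 157], [156, 178, 213, 149, 156]]
side 0.1 [ 660.  -182.1  163.9] 317 154 [[161, 159, 159, 157, 156], [155, 161, 204, 190, 155], [149, 141, 176, 109, 138]]
side 0.2 [ 659.4 -173.8  158.4] 316 156 [[163, 156, 178, 213, 149], [148, 149, 139, 173, 111], [147, 148, 138, 74, 92]]
```

Latch tip found at about 0.1 rad, as modelled. Descending to its right and swinging it along the arc.

Request:
servo_tool(
  rows=[0.005, 0, -0.1, 0, 0, 0, 0.005, 0, -0.2, 0, 0, 0, 0.005, 0, -0.243, 0, 0, 0, 0.005, 0, -0.243, 0, 0, 0, 0.005, 0, -0.243, 0, 0, 0],
)

```text
t: 24.95
tcp_pos: [662.9, -258.1, 148.8]
orientation: [-0.037, 0.999, 0.0, 0.001]
force: [0.6, -0.2, 0.9]
gripper_width: 0.005
gripper_force: 0.0
```

Request:
servo_tool(
  rows=[-0.002, 0.03, -0.002, 0, 0, 0, -0.004, 0.06, -0.003, 0, 0, 0, -0.006, 0.084, -0.004, 0, 0, 0, -0.0075, 0.105, -0.014, 0, 0, 0, -0.009, 0.125, -0.025, 0, 0, 0, -0.01, 0.143, -0.039, 0, 0, 0, -0.0114, 0.159, -0.055, 0, 0, 0, -0.0124, 0.173, -0.074, 0, 0, 0, -0.0132, 0.184, -0.094, 0, 0, 0, -0.0132, 0.184, -0.094, 0, 0, 0],
)

```text
t: 25.95
tcp_pos: [655.9, -184.3, 108.0]
orientation: [-0.037, 0.999, 0.0, -0.001]
force: [-0.9, 0.6, -1.2]
gripper_width: -0.002
gripper_force: 0.0
```

Request:
servo_tool(
  rows=[0, 0.006, -0.015, 0, 0, 0, 0, 0.011, -0.03, 0, 0, 0, 0, 0.014, -0.044, 0, 0, 0, 0, 0.0165, -0.056, 0, 0, 0, 0, 0.0165, -0.06, 0, 0, 0, 0, 0.0165, -0.06, 0, 0, 0],
)

```text
t: 26.55
tcp_pos: [656.7, -178.5, 85.6]
orientation: [-0.037, 0.999, 0.0, -0.0]
force: [-0.0, -0.1, 1.1]
gripper_width: 0.004
gripper_force: 0.0
```

Request:
servo_tool(
  rows=[0, 0, -0.005, 0, 0, 0, 0, 0, -0.01, 0, 0, 0, 0, 0, -0.015, 0, 0, 0, 0, 0, -0.015, 0, 0, 0],
)

```text
t: 26.95
tcp_pos: [657.3, -178.6, 84.5]
orientation: [-0.036, 0.999, -0.001, 0.001]
force: [-15.5, -0.1, 36.0]
gripper_width: -0.001
gripper_force: 18.3
```

The latch is against its stop (z 84.5, 36 N). Lifting clear and checking.

Request:
servo_tool(
  rows=[0, 0, 0.05, 0, 0, 0, 0, 0, 0.15, 0, 0, 0, 0, 0, 0.27, 0, 0, 0, 0, 0, 0.39, 0, 0, 0, -0.1, 0, 0.42, 0, 0, 0, -0.2, 0, 0.42, 0, 0, 0, -0.25, 0, 0.42, 0, 0, 0, -0.25, 0, 0.42, 0, 0, 0, -0.25, 0, 0.42, 0, 0, 0],
)

```text
t: 27.85
tcp_pos: [557.0, -179.0, 248.1]
orientation: [-0.036, 0.999, -0.0, 0.0]
force: [0.5, 0.1, -0.4]
gripper_width: -0.003
gripper_force: 0.0
```

Run:
```python
from h import *
from plant import *
np.set_printoptions(precision=1,suppress=True)
s=get_state();print(s["t"],s["tcp_pos"],s["force"])
w=snapshot("wrist");c=cam(w,s);cv2.imwrite("pics/c3.png",w["pixels"][:,:,::-1])
side=snapshot("side");cs=cam(side)
yaw=np.radians(4.1);ux=np.array([np.cos(yaw),np.sin(yaw)]);uy=np.array([-ux[1],ux[0]]);F=np.array([674,-97])
def prof(c,im,x,y,z):
    u,v=proj(c,np.append(F+x*ux+y*uy,z));return int(cv2.getRectSubPix(im,(1,1),(float(u),float(v)))[0,0,2]) if 0<u<640 and 0<v<400 else -1
print("latch top along x, y=-60",[prof(c,w["pixels"],x,-60,85) for x in range(-40,4,2)])
print("latch end along y",[prof(c,w["pixels"],-19,y,85) for y in range(-90,0,4)])
print("bar along x",[prof(c,w["pixels"],x,30,45) for x in range(-50,0,2)])
print("side latch z@y=-45",[prof(cs,side["pixels"],-26,-45,z) for z in range(50,110,3)])
print("side latch z@y=-110",[prof(cs,side["pixels"],-26,-110,z) for z in range(50,110,3)])
```

```text
27.85 [ 557.  -179.   248.1] [ 0.5  0.1 -0.4]
latch top along x, y=-60 [74, 71, 74, 72, 74, 73, 72, 73, 74, 74, 73, 72, 75, 73, 74, 73, 73, 75, 67, 35, 32, 32]
latch end along y [74, 74, 74, 41, 31, 50, 75, 69, 74, 33, 31, 32, 31, 166, 56, 60, 59, 56, 61, 62, 56, 59, 58]
bar along x [71, 66, 41, 40, 39, 39, 39, 43, 38, 38, 53, 92, 130, 159, 186, 164, 103, 62, 58, 58, 58, 57, 60, 59, 60]
side latch z@y=-45 [113, 107, 97, 84, 77, 75, 75, 77, 83, 90, 104, 123, 151, 173, 191, 196, 196, 181, 164, 138]
side latch z@y=-110 [50, 49, 49, 52, 56, 66, 75, 82, 89, 95, 109, 123, 151, 176, 191, 199, 200, 184, 158, 135]
```

```bash
python3 -c "
from plant import *
print(sign_off())"
```

```text
the job is handed in; nothing more can be done
None
```

I handed the job in at about 28 s of the 70 s limit: both parts are in their compartments, the drawer is home and the latch reads level in the final images. `sign_off` returned no verdict, and I did not look at the strap again after letting it go.

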